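# Put the missing spark plug box into the sprung row of a service-kit tray

## Task

The service-kit tray on the bench is short of its spark plug box. With the box that stands on the bench to the left of the tray, press the oil filter back against the sprung pusher to open the row between the green relay box and the filter, then slide the box down upright into that gap until it stands fully on the tray floor, square in the row, and let the spring close up. Cartons and can dent easily: feel your way, never press them with more than 20 N, nor set the box down with more than 25 N; keep the other parts standing in their order and leave the things round the tray alone.

Things in the scene. Friction and masses are not known exactly. Their poses are not given: they have to be found in the camera images.
- plug_box: loose spark plug carton, white with a blue field, upright on the bench left (+y) of the tray, 0.06 to 0.11 kg. Solid block 24 x 24 x 85 mm (x, y, z up). Origin at its underside, 0.9 mm off the middle: it spans -11.1 to +12.9 mm along its own y, +-12 mm along its own x. Any printed side may face out. Pushed at its foot it yields 1 to 3 mm in the fingers, unmeasured.
- tray: service-kit tray, grey steel trough fixed to the bench, 280 mm along its y, 80 mm along its x. Origin under its middle at bench height, z up. Floor 5 mm above the origin, side lips 18 mm, fixed stop at y = +118 mm (38 mm high). On its centre line x = 0, from +y to -y: fuse box, relay box, oil filter, pusher; a tight row along y. Relay box and filter touch at y = +12 mm.
- slot (a point): point on the tray floor in the middle of the place where the plug box must end; axes as the tray's. The box must stand on the centre line within 15 mm; it then fills y = +12 to -12 mm of the tray.
- fuse_box: small carton with a yellow field, first in the row against the fixed stop, 30 x 46 x 20 mm (x, y, z), 0.08 kg. Origin at the middle of its underside.
- relay_box: carton with a green field, second in the row, 40 x 60 x 38 mm (x, y, z), 0.08 kg; its top is 43 mm above the bench. Origin at the underside; it spans -29.4 to +30.6 mm along its own y. It rests against fuse box and stop and cannot give way towards +y.
- oil_filter: white and blue round oil filter, upright, 67 mm across, 84 mm high, 0.15 to 0.40 kg; its top is 89 mm above the bench, 46 mm above the relay box. Origin at the middle of its underside. Pressed towards the tray's -y it slides back with the pusher; let go, it follows the pusher forward again.
- pusher (a joint): travel (m, along the tray's -y) of the black V pusher that cradles the filter from behind, 92 mm high; about 0.006 at the start. A ribbon spring drives it towards +y with a steady 8 N, damped (1 to 4 N more, by drag, to push the filter back); it does not stay back by itself. Hard end stop at 0.0316: the gap opens to 25.6 mm at most for a box of 24 mm, and there the force rises at once.
- mug: yellow mug with tools in it, 86 x 123 x 159 mm, bystander behind the tray. Origin at its underside.
- tape_black: roll of black tape lying flat, 58 mm across, 19 mm high, bystander. Origin at the underside.
Mind the look-alikes: they are no part of the job. What is shaped like the fuse_box but blue or pink is not meant.

How it is judged:
By the outcome, as a careful person would: the job done as asked, in the order asked, and still so for the second after the job is handed in, with the robot touching nothing.
It also fails if it takes over 72 s, if anything falls off the work surface, if the arm or the gripper's body presses on something with over 40 N, if the wrist force passes 120 N, or if a joint passes its speed limit or range.

## Robot

A 6-joint arm with a two-finger parallel gripper is mounted at the origin on a cart in front of the work surface, level with it; the furniture and walls round the work are solid. World frame = base frame: x ahead of the robot, y to its left, z up, the work surface at z = 0. Lengths are in mm, angles in degrees, forces in N, time in s.
With the tool pointing down it reaches from about 300 to 850 mm from the base axis. Payload 4.2 kg.
Tool frame: the origin (TCP) lies midway between the tips of the shut fingers; the grasp point (between the pads) lies 19 mm behind it; z points along the fingers, y is the line along which they close (so a half turn about z gives the same grasp; the last joint's range is limited). The gripper opens to 91 mm and grips with 3 to 60 N. Pads are 32 mm wide; open, the fingers measure 118 mm over their backs; the gripper's body (76 mm by 178 mm) begins 60 mm behind the grasp point.
Start: joints at [-73.167, 18.312, 89.639, -0, 72.044, -1.146], TCP at [177.492, -546.937, 213.976] pointing down, gripper open.
Joint ranges: [-177.97, 177.97], [-48.28, 115.42], [12.27, 149.76], [-77.06, 257.06], [2.81, 150.46], [-146.56, 146.56]. Speed limits (degrees/s): [147.25, 147.25, 180, 180, 180, 180].

## Interface

Orientations are given as [roll, pitch, yaw] about the fixed x, y, z axes, in that order (R = Rz(yaw) Ry(pitch) Rx(roll)).
In Python, from workcell import env gives the robot as it stands.
- The arm moves only by the shell command python3 -m jog 'ROWS' [FORCE]. ROWS is a JSON object of lists of equal length, an entry for each row: "jaw": the finger opening in mm, from 0 to 91.2; "slide": the shift along the tool's x, y, z in units of 30 mm (1.0 is 30 mm), a list of three; "spin": the turn about the tool's z in units of 8 degrees (1.0 is 8 degrees). In form: {"jaw": [jaw, ...], "slide": [[dx, dy, dz], ...], "spin": [spin, ...]}. A call has 1 to 10 rows; each row shifts and turns the commanded pose from where the row before left it, along the tool's axes as they then stand; what a row does not reach is not made up. A row lasts 1/10 s, in which the tool goes at most 50 mm and 8.59 degrees, less where a joint would pass 70% of its speed; a pose out of reach is approached as far as the arm can. A call is refused whole if a number of a shift passes 1 or a number of a turn 1, either way. A call with a gripper value outside its range is refused whole. The fingers move at their own pace and stop on an object; FORCE is the grip in N (left out, the last holds). Time passes only in rows, so rows that do not move let the fingers close. It gives the time, the measured TCP pose, the force, the opening and the grip force at its end, in the units of the state.
- env.state(): the state, without advancing time (a new reading comes with each control period).
- env.grab_frame(name): name is "scene" or "side" or "wrist"; returns the picture (480x640x3 uint8, red, green, blue); there is no depth.
- env.camera_model(name): a dict with "fx", "fy", "cx", "cy" (pixels), "D" ([k1, k2, p1, p2, k3] as OpenCV has them; the pictures are not rectified), "camera_from_world" (4x4, takes a point from world to camera coordinates). Camera axes: x right, y up, looking along -z (the intrinsics and any distortion apply to the point x, -y, -z); pixel columns grow to the right and rows downward; lengths in mm; the calibration is good to about 2 mm. A picture is of the moment at which its call begins: read the wrist's pose just before it. camera_model takes no time and is no camera call; for the wrist camera it gives the pose at the moment of the call.
- env.job_done(): hands the job in; it is judged then, once.
The state is a dict: "time_s": time; "qpos": joint angles; "qvel": joint speeds; "effort": joint torques, N m; "ee_pos": TCP position; "ee_rot": TCP orientation; "force": force on the tool from outside, world axes, zero at the start; "torque": the same for the moment, N m; "gripper_width": finger opening in mm; "gripper_force": force on a finger pad.
Only numpy, scipy, OpenCV 4.12 (cv2) and the standard library are available. Lean on these libraries where they do the work, as an engineer would, in place of code of your own. Each camera call takes 0.05 s, during which the arm holds its last target. There are 200 camera calls.

## Working session

There is one attempt and no reset: what is moved stays moved. The work goes in short steps, Python scripts to look and compute and a shell command to move; the robot and the scene stay as the last step left them, time stands still between calls to the robot, and variables do not carry over. Pictures are saved under pics/ and viewed, at most 10 in all, crops included, and the job is handed in when it is done.

```bash
ls; mkdir -p pics
python3 - <<'E'
from workcell import env
import cv2
s=env.state(); print({k:s[k] for k in ("time_s","ee_pos","ee_rot","force","gripper_width")})
for n in("scene","side"):
    cv2.imwrite(f"pics/{n}0.png",env.grab_frame(n)[:,:,::-1])
E
```

```text
pics
{'time_s': 0.0, 'ee_pos': array([ 177.32749723, -546.4501606 ,  213.12419001]), 'ee_rot': array([-1.79901378e+02,  1.89408648e-03,  1.79829798e+01]), 'force': array([-0.64350231, -0.63996555, -0.11193635]), 'gripper_width': 91.25806323148203}
```

View pics/scene0.png

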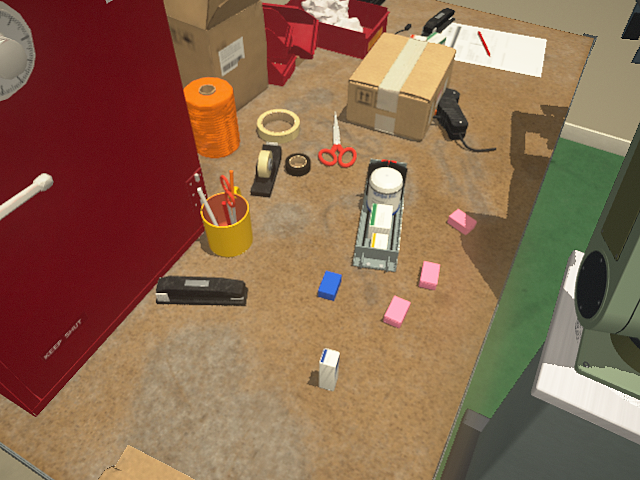

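View pics/side0.png

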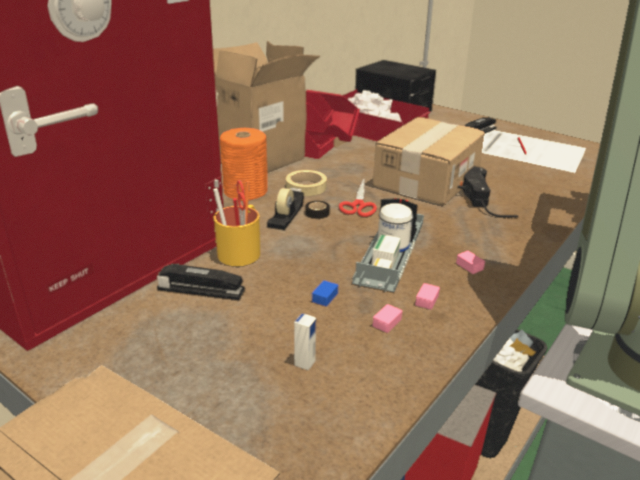

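Scene: the plug box is at about (329,368) in scene and (305,341) in side. It is the only tall white box with blue; the pink and blue fuse-shaped blocks at (330,285), (397,311), (429,275) and (461,222) are look-alikes. The tray runs from (376,265) to (385,165), with the filter at (386,183). Next: rough positions and an enlarged crop.

```bash
cat > h.py <<'E'
import numpy as np, cv2
from workcell import env
def ray(m,px):
    K=np.array([[m["fx"],0,m["cx"]],[0,m["fy"],m["cy"]],[0,0,1]])
    u=cv2.undistortPoints(np.array([[px]],float),K,np.array(m["D"],float))[0,0]
    T=np.array(m["camera_from_world"]); R=T[:3,:3]
    return -R.T@T[:3,3], R.T@np.array([u[0],-u[1],-1.])
def plane(m,px,z):
    c,d=ray(m,px); return c+d*(z-c[2])/d[2]
def tri(*mp):
    A=np.zeros((3,3));b=np.zeros(3)
    rs=[ray(m,p) for m,p in mp]
    for c,d in rs:
        d=d/np.linalg.norm(d);P=np.eye(3)-np.outer(d,d);A+=P;b+=P@c
    x=np.linalg.solve(A,b)
    res=[np.linalg.norm(np.cross(x-c,d/np.linalg.norm(d))) for c,d in rs]
    return x,np.round(res,1)
def proj(m,X):
    K=np.array([[m["fx"],0,m["cx"]],[0,m["fy"],m["cy"]],[0,0,1]])
    T=np.array(m["camera_from_world"]); F=np.diag([1,-1,-1.])
    p=(np.atleast_2d(X)@T[:3,:3].T+T[:3,3])@F
    return cv2.projectPoints(p,np.zeros(3),np.zeros(3),K,np.array(m["D"],float))[0][:,0]
E
python3 - <<'E'
from h import *
np.set_printoptions(precision=1,suppress=True)
S,D=env.camera_model("scene"),env.camera_model("side")
print("box mid",tri((S,(329,368)),(D,(305,341))))
print("filter top",tri((S,(386,175)),(D,(397,213))), plane(S,(386,175),89))
for p in [(355,264),(396,269),(370,162),(407,163)]: print("tray",p,plane(S,p,10))
for p in [(329,288),(397,315),(429,278),(461,225),(228,240),(298,165)]: print(p,plane(S,p,10))
a=cv2.imread("pics/scene0.png");b=cv2.imread("pics/side0.png")
c1=cv2.resize(a[335:400,290:370],(400,325),interpolation=2);c2=cv2.resize(a[150:280,330:430],(380,494),interpolation=2);c3=cv2.resize(b[305:375,270:350],(400,269)[:2],interpolation=2)
o=np.zeros((594,780,3),np.uint8);o[:325,:400]=c1;o[325:594,:400]=c3;o[:494,400:]=c2
cv2.imwrite("pics/crop1.png",o)
W=env.camera_model("wrist");T=np.array(W["camera_from_world"]);print(T,W["fx"],W["cx"],W["cy"]); print("cam at",-T[:3,:3].T@T[:3,3])
E
```

```text
box mid (array([441.6, 302.3,  40. ]), array([0.8, 0.8]))
filter top (array([ 526.9, -105.9,   65.2]), array([0.8, 0.8])) [518.5 -82.   89. ]
tray (355, 264) [500.1  83.3  10. ]
tray (396, 269) [429.1  57.9  10. ]
tray (370, 162) [ 592.3 -185.5   10. ]
tray (407, 163) [ 519.6 -221.6   10. ]
(329, 288) [517.6 153.3  10. ]
(397, 315) [389.9 147.4  10. ]
(429, 278) [368.8  48.1  10. ]
(461, 225) [ 357.9 -102.9   10. ]
(228, 240) [738.1 147.1  10. ]
(298, 165) [ 726.2 -101.2   10. ]
[[   0.3   -1.    -0.  -575. ]
 [   0.9    0.3   -0.3   32.2]
 [   0.3    0.1    1.  -393.5]
 [   0.     0.     0.     1. ]] 340.03742138954016 319.8320649812657 239.91457131460658
cam at [ 257.6 -521.9  384.4]
```

View pics/crop1.png

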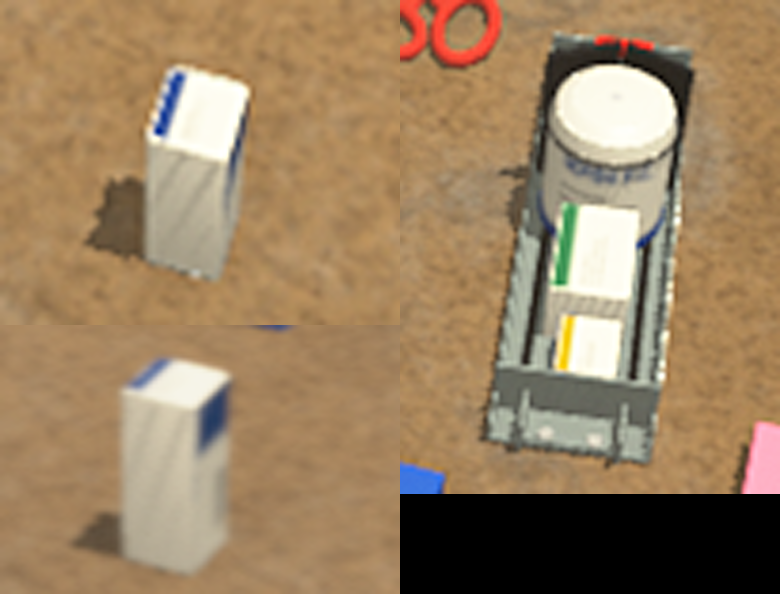

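The crop confirms it: the plug box is a tall white carton with blue fields, and the tray row runs yellow fuse box, green relay box, filter, black pusher. The tray lies at about yaw 18°, with its middle near (510,-67). I'll turn the fingers to close along the tray's x and bring the wrist camera over the tray.

```bash
python3 -m jog '{"jaw":[91,91,91,91,91,91,91,91,91,91],"slide":[[0,0,0],[0,0,0],[0,0,0],[0,0,0],[0,0,0],[0,0,0],[0,0,0],[0,0,0],[0,0,0],[0,0,0]],"spin":[-1,-1,-1,-1,-1,-1,-1,-1,-1,-1]}'
python3 -m jog '{"jaw":[91,91,91,91,91,91,91,91,91,91],"slide":[[0,0,0],[0,0,0],[0.74,0.97,0],[0.74,0.97,0],[0.74,0.97,0],[0.74,0.97,0],[0.74,0.97,0],[0.74,0.97,0],[0.74,0.97,0],[0.74,0.97,0]],"spin":[-1,-0.25,0,0,0,0,0,0,0,0]}'
python3 -m jog '{"jaw":[91,91,91,91,91,91,91,91,91,91],"slide":[[0.74,0.97,0],[0.74,0.97,0],[0.74,0.97,0],[0.74,0.97,0],[0.74,0.97,0.3],[0.74,0.97,0.5],[0.74,0.97,0.5],[0.74,0.97,0.5],[0,0,0],[0,0,0]],"spin":[0,0,0,0,0,0,0,0,0,0]}'
python3 - <<'E'
from h import *
import pickle
m=env.camera_model("wrist");f=env.grab_frame("wrist")
pickle.dump(m,open("w1.pkl","wb"));cv2.imwrite("pics/w1.png",f[:,:,::-1]);print(env.state()["ee_pos"],env.state()["ee_rot"],env.state()["time_s"],env.state()["qpos"])
E
```

```text
time_s: 1.1
ee_pos: [177.4, -546.6, 213.5]
ee_rot: [-180.0, -0.1, 98.3]
force: [0.3, 0.3, 0.3]
gripper_width: 91.2
gripper_force: 0.0
time_s: 2.1
ee_pos: [344.5, -304.7, 213.7]
ee_rot: [-180.0, -0.0, 108.0]
force: [0.7, 0.9, 0.3]
gripper_width: 90.6
gripper_force: 0.0
time_s: 3.1
ee_pos: [510.3, -64.9, 159.2]
ee_rot: [-179.9, -0.0, 108.1]
force: [-0.7, 0.6, -0.6]
gripper_width: 90.9
gripper_force: 0.0
[510.31561063 -65.59210868 159.77396227] [-1.79938883e+02  6.03641456e-03  1.08008035e+02] 3.15 [-8.58357053e+00  1.53654611e+01  1.02231937e+02 -3.69433691e-02
  6.24545571e+01 -2.65745031e+01]
```

View pics/w1.png

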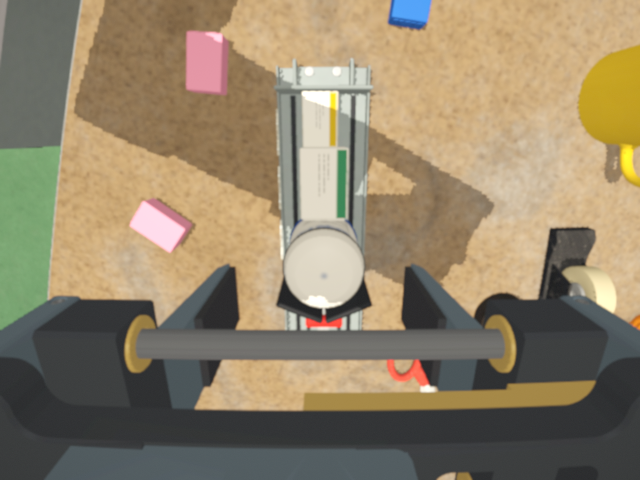

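The wrist view shows the tray upright in the picture: relay top corners at about (301,148), (346,148) and (303,219), (348,217), filter top centre at (323,265), stop bar at row 88. I'll take a second view from a shifted place.

```bash
python3 -m jog '{"jaw":[91,91,91,91,91],"slide":[[0.6,1,0],[0.6,1,0],[0.2,0,0],[0,0,0],[0,0,0]],"spin":[0,0,0,0,0]}'
cat > cap.py <<'E'
from h import *
import pickle,sys
n=sys.argv[1]
m=env.camera_model("wrist");f=env.grab_frame("wrist")
pickle.dump(m,open(n+".pkl","wb"));cv2.imwrite(f"pics/{n}.png",f[:,:,::-1]);s=env.state();print(np.round(s["ee_pos"],1),np.round(s["ee_rot"],2),s["time_s"])
E
python3 cap.py w2
python3 -m jog '{"jaw":[91,91,91,91,91,91,91,91,91,91],"slide":[[1,-0.1,0],[1,-0.1,0],[1,-0.1,0],[1,-0.1,0],[1,-0.1,0],[1,-0.1,0],[1,-0.1,0],[1,-0.1,0],[0,0,0],[0,0,0]],"spin":[0,0,0,0,0,0,0,0,0,0]}'
python3 cap.py w3
python3 -m jog '{"jaw":[91,91,91,91,91],"slide":[[1,0.8,0],[1,0.8,0],[0,0.4,0],[0,0,0],[0,0,0]],"spin":[0,0,0,0,0]}'
python3 cap.py w4
python3 - <<'E'
import cv2,numpy as np
a=cv2.imread("pics/w1.png")[60:330,260:390];b=cv2.imread("pics/w2.png")[120:390,150:350]
o=np.hstack([cv2.resize(a,None,fx=2.2,fy=2.2,interpolation=2),cv2.resize(b,None,fx=2.2,fy=2.2,interpolation=2)]);print(o.shape);cv2.imwrite("pics/c2.png",o)
a=cv2.imread("pics/w3.png");b=cv2.imread("pics/w4.png")
cv2.imwrite("pics/c3.png",np.hstack([cv2.resize(a,(400,300),interpolation=3),cv2.resize(b,(400,300),interpolation=3)]))
E
```

```text
time_s: 3.65
ee_pos: [553.9, -8.1, 160.2]
ee_rot: [-180.0, 0.0, 107.9]
force: [0.1, 0.4, 0.4]
gripper_width: 91.1
gripper_force: 0.0
[554.   -8.2 160.2] [-1.7998e+02  3.0000e-02  1.0790e+02] 3.7
time_s: 4.7
ee_pos: [457.7, 213.3, 160.1]
ee_rot: [180.0, 0.0, 108.0]
force: [0.5, -0.2, 1.1]
gripper_width: 90.9
gripper_force: 0.0
[458.  212.9 160.1] [1.7999e+02 4.0000e-02 1.0795e+02] 4.75
time_s: 5.25
ee_pos: [496.3, 287.8, 159.5]
ee_rot: [-179.9, 0.1, 107.9]
force: [-0.1, 0.4, -0.4]
gripper_width: 91.3
gripper_force: 0.0
[496.1 287.8 159.7] [-1.7991e+02  4.0000e-02  1.0788e+02] 5.3
(594, 726, 3)
```

View pics/c2.png

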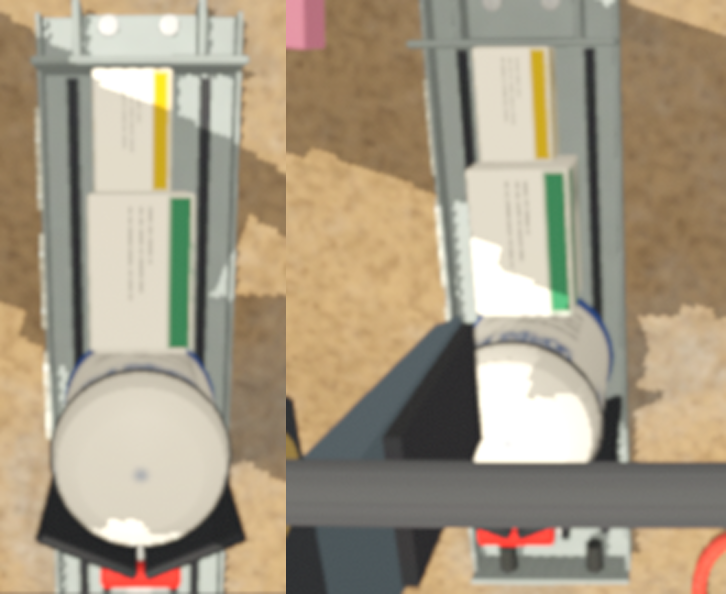

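View pics/c3.png

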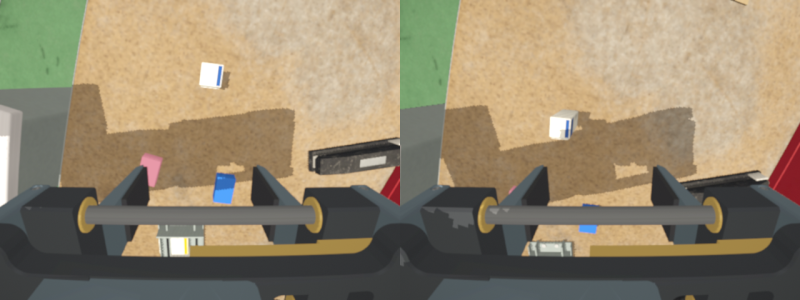

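Relay near corners: w1 (300.5,220.5), (348.2,219.1); w2 (234.5,263.6), (279.5,263.6). The plug box top is at about (339,120) in w3 and (265,200) in w4. I'll triangulate the tray and enlarge the box.

Run:
```python
from h import *
import pickle
np.set_printoptions(precision=1,suppress=True)
L=lambda n:pickle.load(open(n+".pkl","rb"))
w1,w2,w3,w4=map(L,("w1","w2","w3","w4"))
a=lambda x,y:(260+x/2.2,60+y/2.2); b=lambda x,y:(150+(x-286)/2.2,120+y/2.2)
P={}
for n,p,q in [("relay near L",(89,353),(472,316)),("relay near R",(194,350),(571,316)),("relay far L",(87,194),(467,168)),("fuse far L",(92,69),(472,48)),("fuse near L",(92,190),(478,160)),("bar L",(34,61),(409,43)),]:
    P[n]=tri((w1,a(*p)),(w2,b(*q)));print(n,*P[n])
print("relay @43:",[plane(w1,a(*p),43)[:2] for p in [(89,353),(194,350),(87,194),(193,190)]])
print("filter dot@89",plane(w1,a(140,475),89)[:2])
print("filter L,R@88",plane(w1,a(53,462),87),plane(w1,a(229,462),87))
print("far tray", plane(w2,b(474,580),10),plane(w2,b(629,580),10))
print("box",tri((w3,(339,120)),(w4,(265.6,200))))
i3=cv2.imread("pics/w3.png")[85:155,305:375];i4=cv2.imread("pics/w4.png")[165:235,230:300]
cv2.imwrite("pics/c4.png",cv2.resize(np.hstack([i3,i4]),None,fx=5.7,fy=5.7,interpolation=2))
```

```text
relay near L [491.  -56.7  48.2] [0.4 0.4]
relay near R [529.  -42.4  52. ] [0. 0.]
relay far L [472.5  -0.5  38.3] [0. 0.]
fuse far L [460.   43.7  25.1] [0.2 0.2]
fuse near L [473.3   0.9  24.7] [0.1 0.1]
bar L [439.6  39.   37.1] [0.4 0.4]
relay @43: [array([491.4, -58.3]), array([530.4, -44.2]), array([472.7,  -0.3]), array([509.8,  13.3])]
filter dot@89 [520.4 -83.1]
filter L,R@88 [490.3 -88.7  87. ] [548.8 -69.5  87. ]
far tray [ 520.7 -217.5   10. ] [ 597.7 -191.7   10. ]
box (array([444.6, 307.1,  62. ]), array([1.3, 1.3]))
```

View pics/c4.png

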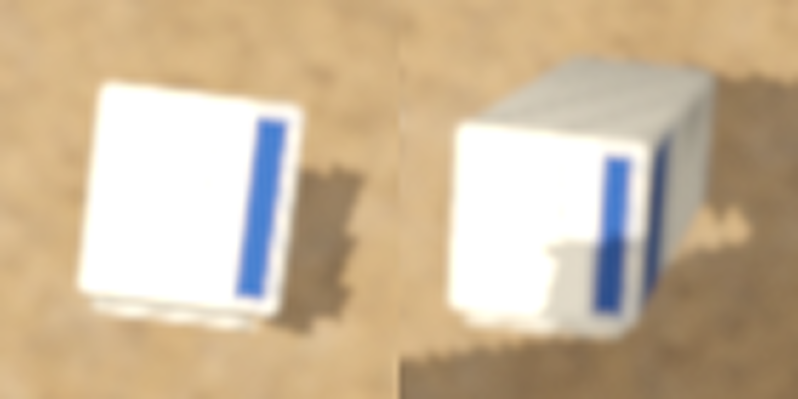

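The box top's corners are clear: w3 (103,82), (302,105), (278,315), (80,290) in the crop, so the box is turned about 6° from the tool. I'll fit both poses by reprojection.

Run:
```python
from h import *
import pickle
from scipy.optimize import least_squares
np.set_printoptions(precision=2,suppress=True)
L=lambda n:pickle.load(open(n+".pkl","rb"))
w1,w2,w3,w4=map(L,("w1","w2","w3","w4"))
a=lambda x,y:(260+x/2.2,60+y/2.2); b=lambda x,y:(150+(x-286)/2.2,120+y/2.2)
def W(p,X):
    c,s=np.cos(p[2]),np.sin(p[2]);X=np.atleast_2d(np.array(X,float));return np.c_[p[0]+c*X[:,0]-s*X[:,1],p[1]+s*X[:,0]+c*X[:,1],X[:,2]]
def f(p):
    x=p[:3];yb,wb=p[3:5];rh,ye=p[5],p[6]
    X=[(-20,12,rh),(20,12,rh),(-20,72,rh),(20,72,rh),(-15,72,25),(-15,118,25),(0,-21.5,89),(-wb,yb,38),(wb,yb,38)]
    u=[a(89,353),a(194,350),a(87,194),a(193,190),a(92,190),a(92,69),a(140,475),a(34,61),a(247,61)]
    X2=[(-20,12,rh),(20,12,rh),(-20,72,rh),(-15,118,25),(-wb,yb,38),(-40,-140,ye),(40,-140,ye)]
    u2=[b(472,316),b(571,316),b(467,168),b(472,48),b(409,43),b(474,580),b(629,580)]
    return np.r_[(proj(w1,W(x,X))-u),(proj(w2,W(x,X2))-u2)].ravel()
r=least_squares(f,[510,-67,.32,118,42,43,10],loss="soft_l1")
print("tray",r.x[:2],np.degrees(r.x[2]),r.x[3:]);print(f(r.x).reshape(-1,2))
c3=lambda x,y:(305+x/5.7,85+y/5.7);c4=lambda x,y:(230+(x-399)/5.7,165+y/5.7)
def g(p):
    q=[(-12,12,p[3]),(12,12,p[3]),(12,-12,p[3]),(-12,-12,p[3])]
    return np.r_[proj(w3,W(p,q))-[c3(103,82),c3(302,105),c3(278,315),c3(80,290)],proj(w4,W(p,q))[[0,1,3]]-[c4(457,122),c4(648,140),c4(450,303)]].ravel()
k=least_squares(g,[444,305,.2,85]);print("box",k.x[:2],np.degrees(k.x[2]),k.x[3]);print(g(k.x).reshape(-1,2))
```

```text
tray [513.82 -62.29] 18.411879653939327 [119.11  38.59  45.44  20.99]
[[-0.21 -0.62]
 [-1.46  0.52]
 [-0.86 -0.18]
 [ 0.18  1.38]
 [ 4.07  0.9 ]
 [ 3.21 -0.42]
 [ 0.38 -0.38]
 [-0.62 -0.07]
 [-0.98 -0.62]
 [ 0.92 -0.18]
 [ 0.16 -0.45]
 [-2.4   1.01]
 [ 2.83 -0.73]
 [-0.18  0.88]
 [-0.82 -0.13]
 [ 0.59 -0.06]]
box [442.21 306.27] 11.75798014916773 84.79936859129987
[[-0.03  0.01]
 [ 0.06  0.14]
 [-0.43 -0.63]
 [ 0.17 -0.18]
 [ 0.3   0.03]
 [-0.25  0.31]
 [ 0.18  0.36]]
```

Tray at (513.8,-62.3), yaw 18.4°. Box at (442.2,306.3), yaw 11.8°, height 84.8 against the given 85, and the relay height 45 against 43, so both fit. I'll grasp 6 mm off-centre towards the relay side, to clear the filter, with the tips 43 mm above the underside to clear the relay.

```bash
python3 -m jog '{"jaw":[91,91,91,91,91,91],"slide":[[0.66,-0.75,0],[0.67,-0.75,0],[0,0,0],[0,0,0],[0,0,0],[0,0,0]],"spin":[0,0,0.77,0,0,0]}'; python3 -c "
from workcell import env;s=env.state();print(s['ee_pos'],s['ee_rot'],s['force'])"
```

```text
time_s: 5.9
ee_pos: [441.7, 313.0, 160.0]
ee_rot: [180.0, 0.0, 101.8]
force: [-0.1, 0.9, 0.2]
gripper_width: 91.0
gripper_force: 0.0
[441.68560634 312.97163729 160.01452487] [1.79990701e+02 9.81101075e-03 1.01835996e+02] [-0.11429789  0.8928806   0.19631345]
```

```bash
python3 -m jog '{"jaw":[91,91,91,91,91,91,91,91],"slide":[[0,0,0.8],[0,0,0.8],[0,0,0.8],[0,0,0.8],[0,0,0.5],[0,0,0.2],[0,0,0],[0,0,0]],"spin":[0,0,0,0,0,0,0,0]}'
python3 -m jog '{"jaw":[60,40,30,24,20,18,18,18,18,18],"slide":[[0,0,0],[0,0,0],[0,0,0],[0,0,0],[0,0,0],[0,0,0],[0,0,0],[0,0,0],[0,0,0],[0,0,0]],"spin":[0,0,0,0,0,0,0,0,0,0]}' 18
python3 -c "
from workcell import env;s=env.state();print(s['ee_pos'],s['ee_rot'],s['force'])"
```

```text
time_s: 6.7
ee_pos: [442.0, 313.8, 43.5]
ee_rot: [179.9, -0.0, 101.8]
force: [-0.7, -0.1, -0.2]
gripper_width: 91.0
gripper_force: 0.0
time_s: 7.7
ee_pos: [441.3, 313.6, 42.9]
ee_rot: [-180.0, 0.0, 101.8]
force: [-0.4, -0.2, 0.3]
gripper_width: 24.4
gripper_force: 18.0
[441.26986759 313.57754523  42.88201736] [-1.79989429e+02  8.90227588e-03  1.01817860e+02] [-0.37609927 -0.24384798  0.29968198]
```

```bash
python3 -m jog '{"jaw":[18,18,18,18,18,18,18,18],"slide":[[0,0,-0.2],[0,0,-0.5],[0,0,-0.6],[0,0,-0.6],[0,0,-0.6],[0,0,0],[0,0,0],[0,0,0]],"spin":[0,0,0,0,0,-0.42,-0.41,0]}'
python3 -m jog '{"jaw":[18,18,18,18,18,18,18,18,18,18],"slide":[[-0.5,-0.1,0],[-0.9,-0.1,0],[-0.9,-0.15,0],[-0.9,-0.15,0],[-0.9,-0.15,0],[-0.9,-0.15,0],[-0.9,-0.15,0],[-0.9,-0.15,0],[-0.9,-0.15,0],[-0.9,-0.15,0]],"spin":[0,0,0,0,0,0,0,0,0,0]}'
python3 -m jog '{"jaw":[18,18,18,18,18,18,18],"slide":[[-0.9,-0.1,0],[-0.9,-0.1,0],[-0.6,-0.1,0],[-0.28,-0.07,0],[0,0,0],[0,0,0],[0,0,0]],"spin":[0,0,0,0,0,0,0]}'
cat > st.py <<'E'
from workcell import env;import numpy as np
s=env.state();t=np.radians(18.41);R=np.array([[np.cos(t),np.sin(t)],[-np.sin(t),np.cos(t)]])
p=R@(np.array(s['ee_pos'][:2])-[513.82,-62.29]);F=R@np.array(s['force'][:2])
print("t",round(s['time_s'],2),"tray xy",p.round(2),"z",round(s['ee_pos'][2],2),"rot",np.round(s['ee_rot'],2),"F tray",F.round(2),"Fz",round(s['force'][2],2),"grip",round(s['gripper_width'],2),round(s['gripper_force'],1), "tq",np.round(s['torque'],2))
E
python3 st.py
```

```text
time_s: 8.5
ee_pos: [441.3, 313.6, 118.3]
ee_rot: [180.0, -0.0, 108.5]
force: [-0.4, -0.2, -0.4]
gripper_width: 24.0
gripper_force: 18.0
time_s: 9.5
ee_pos: [482.7, 53.5, 117.9]
ee_rot: [-180.0, 0.0, 108.4]
force: [0.1, 0.0, -0.8]
gripper_width: 24.0
gripper_force: 18.0
time_s: 10.2
ee_pos: [497.8, -23.5, 117.9]
ee_rot: [-180.0, -0.0, 108.5]
force: [-1.0, -0.1, -0.8]
gripper_width: 24.0
gripper_force: 18.0
t 10.2 tray xy [-2.94 41.87] z 117.92 rot [-1.7999e+02 -1.0000e-02  1.0850e+02] F tray [-0.95  0.22] Fz -0.81 grip 24.0 18.0 tq [ 0.04 -0.12  0.01]
```

```bash
python3 -m jog '{"jaw":[18,18,18,18,18,18],"slide":[[0,0.1,0.3],[0,0,0.3],[0,0,0.2],[0,0,0.1],[0,0,0],[0,0,0]],"spin":[0,0,0,0,0,0]}' >/dev/null; python3 st.py
python3 -m jog '{"jaw":[18,18,18,18,18,18],"slide":[[-0.05,0,0],[-0.05,0,0],[-0.05,0,0],[-0.03,0,0],[0,0,0],[0,0,0]],"spin":[0,0,0,0,0,0]}' >/dev/null; python3 st.py
```

```text
t 10.8 tray xy [ 0.23 41.1 ] z 90.93 rot [180.     0.   108.46] F tray [0.09 0.34] Fz -2.04 grip 24.1 18.0 tq [ 0.01 -0.08 -0.01]
t 11.4 tray xy [ 0.15 35.69] z 90.95 rot [180.     0.   108.45] F tray [-0.52 -0.36] Fz -0.26 grip 24.1 18.0 tq [ 0.03 -0.09 -0.01]
```

```bash
for i in 1 2 3 4; do :; done
python3 -m jog '{"jaw":[18,18],"slide":[[-0.04,0,0],[0,0,0]],"spin":[0,0]}' >/dev/null; python3 st.py
python3 -m jog '{"jaw":[18,18],"slide":[[-0.04,0,0],[0,0,0]],"spin":[0,0]}' >/dev/null; python3 st.py
python3 -m jog '{"jaw":[18,18],"slide":[[-0.04,0,0],[0,0,0]],"spin":[0,0]}' >/dev/null; python3 st.py
python3 -m jog '{"jaw":[18,18],"slide":[[-0.04,0,0],[0,0,0]],"spin":[0,0]}' >/dev/null; python3 st.py
```

```text
t 11.6 tray xy [ 0.17 34.43] z 90.93 rot [1.8000e+02 1.0000e-02 1.0846e+02] F tray [0.09 0.16] Fz -1.3 grip 24.0 18.0 tq [-0.   -0.13  0.  ]
t 11.8 tray xy [ 0.19 33.19] z 90.94 rot [1.8000e+02 1.0000e-02 1.0845e+02] F tray [-0.58 -0.4 ] Fz -1.39 grip 23.64 18.0 tq [-0.01 -0.07  0.03]
t 12.0 tray xy [ 0.19 31.97] z 90.94 rot [1.8000e+02 1.0000e-02 1.0846e+02] F tray [0.4  0.23] Fz -0.99 grip 23.56 18.0 tq [ 0.02 -0.1   0.05]
t 12.2 tray xy [ 0.12 31.47] z 90.93 rot [-1.7999e+02 -7.0000e-02  1.0842e+02] F tray [0.83 3.84] Fz -0.04 grip 23.98 18.0 tq [ 0.56  0.04 -0.01]
```

Contact with the filter at TCP tray y ≈ 31.8, as vision predicted. I'll press on in small steps and watch the force.

```bash
python3 -m jog '{"jaw":[18,18,18],"slide":[[-0.04,0,0],[-0.04,0,0],[0,0,0]],"spin":[0,0,0]}' >/dev/null; python3 st.py
python3 -m jog '{"jaw":[18,18,18],"slide":[[-0.04,0,0],[-0.04,0,0],[0,0,0]],"spin":[0,0,0]}' >/dev/null; python3 st.py
python3 -m jog '{"jaw":[18,18,18],"slide":[[-0.04,0,0],[-0.04,0,0],[0,0,0]],"spin":[0,0,0]}' >/dev/null; python3 st.py
```

```text
t 12.5 tray xy [ 0.07 30.86] z 91.09 rot [-179.98   -0.27  108.35] F tray [0.67 9.91] Fz 2.13 grip 23.89 18.0 tq [ 1.73  0.21 -0.02]
t 12.8 tray xy [ 0.07 28.83] z 91.12 rot [-179.98   -0.3   108.35] F tray [1.1 9.7] Fz 2.8 grip 24.04 18.0 tq [ 1.92  0.36 -0.03]
t 13.1 tray xy [ 0.09 26.47] z 91.14 rot [-179.98   -0.3   108.35] F tray [ 0.95 10.23] Fz 3.16 grip 24.1 18.0 tq [ 1.94  0.42 -0.02]
```

```bash
python3 -m jog '{"jaw":[18,18,18,18,18],"slide":[[-0.04,0,0],[-0.04,0,0],[-0.04,0,0],[-0.04,0,0],[0,0,0]],"spin":[0,0,0,0,0]}' >/dev/null; python3 st.py
python3 -m jog '{"jaw":[18,18,18,18,18],"slide":[[-0.04,0,0],[-0.04,0,0],[-0.04,0,0],[-0.04,0,0],[0,0,0]],"spin":[0,0,0,0,0]}' >/dev/null; python3 st.py
python3 -m jog '{"jaw":[18,18,18,18],"slide":[[-0.04,0,0],[-0.04,0,0],[-0.04,0,0],[0,0,0]],"spin":[0,0,0,0]}' >/dev/null; python3 st.py
```

```text
t 13.6 tray xy [ 0.03 21.72] z 91.12 rot [-179.98   -0.31  108.35] F tray [0.96 9.87] Fz 3.72 grip 23.63 18.0 tq [ 1.97  0.34 -0.02]
t 14.1 tray xy [ 0.03 16.99] z 91.11 rot [-179.97   -0.32  108.35] F tray [ 0.9  10.98] Fz 2.65 grip 23.81 18.0 tq [1.97 0.31 0.  ]
t 14.5 tray xy [ 0.03 13.46] z 91.11 rot [-179.97   -0.33  108.35] F tray [ 1.55 10.46] Fz 3.24 grip 24.06 18.0 tq [ 2.01  0.33 -0.04]
```

```bash
python3 -m jog '{"jaw":[18,18,18,18,18],"slide":[[-0.04,0,0],[-0.04,0,0],[-0.04,0,0],[0,0,0],[0,0,0]],"spin":[0,0,0,0,0]}' >/dev/null; python3 st.py
python3 -m jog '{"jaw":[18,18],"slide":[[-0.03,0,0],[0,0,0]],"spin":[0,0]}' >/dev/null; python3 st.py
python3 -m jog '{"jaw":[18,18],"slide":[[-0.03,0,0],[0,0,0]],"spin":[0,0]}' >/dev/null; python3 st.py
python3 -m jog '{"jaw":[18,18],"slide":[[-0.03,0,0],[0,0,0]],"spin":[0,0]}' >/dev/null; python3 st.py
python3 -m jog '{"jaw":[18,18],"slide":[[-0.03,0,0],[0,0,0]],"spin":[0,0]}' >/dev/null; python3 st.py
```

```text
t 15.0 tray xy [0.03 9.92] z 91.13 rot [-179.97   -0.32  108.36] F tray [ 0.64 10.28] Fz 2.89 grip 23.86 18.0 tq [2.03 0.31 0.06]
t 15.2 tray xy [0.01 9.06] z 91.12 rot [-179.97   -0.33  108.35] F tray [ 0.93 11.36] Fz 4.42 grip 24.08 18.0 tq [ 2.02  0.38 -0.02]
t 15.4 tray xy [-0.    8.17] z 91.12 rot [-179.97   -0.34  108.35] F tray [ 1.14 10.64] Fz 3.32 grip 23.65 18.0 tq [ 2.06  0.35 -0.03]
t 15.6 tray xy [-0.    7.29] z 91.12 rot [-179.97   -0.34  108.35] F tray [ 0.61 11.47] Fz 4.1 grip 24.03 18.0 tq [2.1  0.36 0.  ]
t 15.8 tray xy [0.01 6.39] z 91.15 rot [-179.97   -0.34  108.35] F tray [ 0.35 11.51] Fz 4.15 grip 23.76 18.0 tq [ 2.12  0.39 -0.04]
```

```bash
python3 -m jog '{"jaw":[18,18],"slide":[[-0.02,0,0],[0,0,0]],"spin":[0,0]}' >/dev/null; python3 st.py
python3 -m jog '{"jaw":[18,18],"slide":[[-0.02,0,0],[0,0,0]],"spin":[0,0]}' >/dev/null; python3 st.py
python3 -m jog '{"jaw":[18,18],"slide":[[-0.02,0,0],[0,0,0]],"spin":[0,0]}' >/dev/null; python3 st.py
```

```text
t 16.0 tray xy [0.01 5.82] z 91.12 rot [-179.97   -0.34  108.35] F tray [ 0.06 10.91] Fz 4.3 grip 24.13 18.0 tq [2.09 0.37 0.02]
t 16.2 tray xy [0.02 5.23] z 91.14 rot [-179.97   -0.34  108.35] F tray [ 1.39 11.15] Fz 3.65 grip 23.62 18.0 tq [ 2.05  0.37 -0.01]
t 16.4 tray xy [0.01 4.54] z 91.19 rot [-179.97   -0.33  108.35] F tray [ 0.62 10.98] Fz 3.81 grip 24.11 18.0 tq [2.06 0.41 0.03]
```

```bash
python3 -m jog '{"jaw":[18,18],"slide":[[-0.02,0,0],[0,0,0]],"spin":[0,0]}' >/dev/null; python3 st.py
python3 -m jog '{"jaw":[18,18],"slide":[[-0.02,0,0],[0,0,0]],"spin":[0,0]}' >/dev/null; python3 st.py
python3 -m jog '{"jaw":[18,18],"slide":[[-0.02,0,0],[0,0,0]],"spin":[0,0]}' >/dev/null; python3 st.py
```

```text
t 16.6 tray xy [0.01 4.03] z 91.25 rot [-179.97   -0.34  108.35] F tray [ 1.24 11.14] Fz 4.46 grip 23.78 18.0 tq [ 2.05  0.42 -0.01]
t 16.8 tray xy [0.01 3.49] z 91.29 rot [-179.97   -0.34  108.35] F tray [ 0.53 11.96] Fz 4.37 grip 23.4 18.0 tq [ 2.11  0.46 -0.05]
t 17.0 tray xy [0.03 2.95] z 91.33 rot [-179.97   -0.35  108.35] F tray [ 0.13 12.18] Fz 6.42 grip 23.91 18.0 tq [2.15 0.43 0.02]
```

```bash
python3 cap.py w5
python3 - <<'E'
from h import *
a=cv2.imread("pics/w5.png")[120:345,220:420]
s=env.grab_frame("side")[:,:,::-1];cv2.imwrite("pics/s5.png",s)
s=s[180:290,345:435]
o=np.hstack([cv2.resize(a,(444,500),interpolation=2),cv2.resize(s,(350,428),interpolation=2)[:428]] if 0 else [cv2.resize(a,(444,500),interpolation=2),cv2.resize(s,(356,500),interpolation=2)])
cv2.imwrite("pics/c5.png",o)
E
python3 st.py
```

```text
[512.9 -59.5  91.3] [-179.97   -0.35  108.35] 17.05
t 17.1 tray xy [0.02 2.93] z 91.31 rot [-179.97   -0.35  108.35] F tray [ 0.4 11.6] Fz 5.35 grip 23.94 18.0 tq [2.11 0.39 0.01]
```

View pics/c5.png

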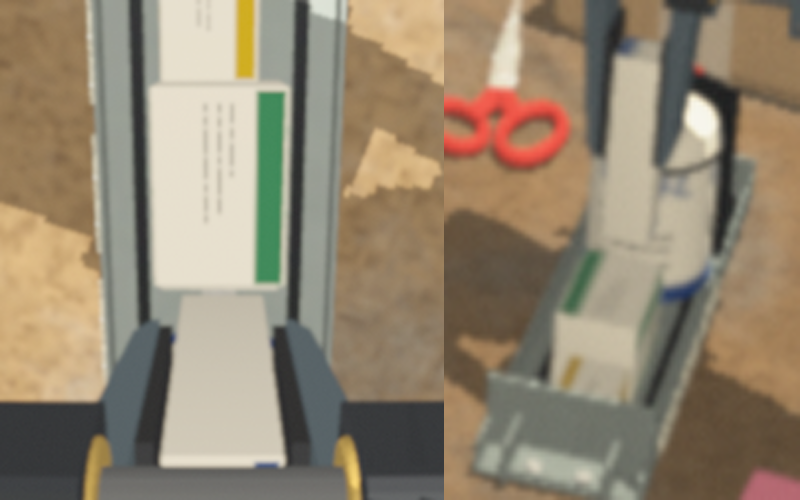

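The wrist crop shows the box foot edge at row ~295 just beyond the relay's near edge at row ~288, and the side view shows the box upright in front of the filter. Converting both to tray y:

Run:
```python
from h import *
import pickle
m=pickle.load(open("w5.pkl","rb"));t=np.radians(18.41);R=np.array([[np.cos(t),np.sin(t)],[-np.sin(t),np.cos(t)]])
T=lambda u,v,z:R@(plane(m,(220+u/2.22,120+v/2.22),z)[:2]-[513.82,-62.29])
for n,u,v,zs in [("relayL",155,288,[43]),("relayR",285,288,[43]),("relay far L",152,88,[43]),("foot L",182,296,[45,47,49]),("foot R",268,294,[45,47,49]),("box top L",160,464,[133]),("box top R",286,464,[133])]:
    for z in zs: print(n,z,T(u,v,z).round(1))
```

```text
relayL 43 [-19.3  11.2]
relayR 43 [20.6 11.2]
relay far L 43 [-18.6  71.2]
foot L 45 [-10.9   9.3]
foot L 47 [-10.8  10. ]
foot L 49 [-10.7  10.7]
foot R 45 [15.3 10. ]
foot R 47 [15.2 10.6]
foot R 49 [15.  11.3]
box top L 133 [-10.8   4.5]
box top R 133 [13.8  4.5]
```

Run:
```python
from h import *
a=cv2.imread("pics/side0.png",0).astype(np.float32);b=cv2.imread("pics/s5.png",0).astype(np.float32)
m=env.camera_model("side");t=np.radians(18.41)
W=lambda x,y,z:[513.82+np.cos(t)*x-np.sin(t)*y,-62.29+np.sin(t)*x+np.cos(t)*y,z]
p=proj(m,[W(33,-22,50),W(33,-47,50),W(0,-21.5,89),W(0,-47,89)]);print("pred",p.round(1),(p[1]-p[0]))
k=4;A=cv2.resize(a,None,fx=k,fy=k,interpolation=2);B=cv2.resize(b,None,fx=k,fy=k,interpolation=2)
for (x0,x1,y0,y1) in [(397,418,212,250),(385,412,205,245),(402,420,200,235)]:
    T=A[y0*k:y1*k,x0*k:x1*k];r=cv2.matchTemplate(B[150*k:280*k,360*k:460*k],T,cv2.TM_CCOEFF_NORMED);_,v,_,l=cv2.minMaxLoc(r)
    print(v,(l[0]/k+360-x0,l[1]/k+150-y0))
A=cv2.imread("pics/side0.png")[190:270,370:440];B=cv2.imread("pics/s5.png")[190:270,370:440]
cv2.imwrite("pics/c6.png",cv2.resize(np.hstack([A,B]),None,fx=5.6,fy=5.6,interpolation=2))
```

```text
pred [[377.7 221.7]
 [380.6 216.3]
 [395.1 207.3]
 [397.9 201.9]] [ 2.94462535 -5.38935361]
0.7769684195518494 (2.75, -5.75)
0.5396023392677307 (-9.25, 12.5)
0.910908043384552 (2.75, -5.25)
```

The side view says the filter has moved back about 25 mm, so it's near the stop. One more small press to check the stiffness, then start down.

```bash
python3 -m jog '{"jaw":[18,18,18],"slide":[[-0.02,0,0],[0,0,0],[0,0,0]],"spin":[0,0,0]}' >/dev/null; python3 st.py
python3 -m jog '{"jaw":[18,18],"slide":[[0,0,0.04],[0,0,0]],"spin":[0,0]}' >/dev/null; python3 st.py
python3 -m jog '{"jaw":[18,18],"slide":[[0,0,0.04],[0,0,0]],"spin":[0,0]}' >/dev/null; python3 st.py
python3 -m jog '{"jaw":[18,18],"slide":[[0,0,0.04],[0,0,0]],"spin":[0,0]}' >/dev/null; python3 st.py
```

```text
t 17.4 tray xy [-0.03  2.35] z 91.32 rot [-179.97   -0.35  108.35] F tray [ 0.83 12.34] Fz 4.37 grip 24.12 18.0 tq [ 2.1   0.47 -0.  ]
t 17.6 tray xy [-0.15  2.45] z 89.83 rot [-179.95   -0.36  108.35] F tray [ 0.77 11.93] Fz 3.15 grip 24.05 18.0 tq [2.14 0.43 0.01]
t 17.8 tray xy [-0.22  2.52] z 88.56 rot [-179.93   -0.37  108.35] F tray [ 0.5  11.66] Fz 3.86 grip 24.33 18.0 tq [2.14 0.45 0.03]
t 18.0 tray xy [-0.32  2.56] z 87.3 rot [-179.92   -0.37  108.35] F tray [ 1.59 11.28] Fz 3.64 grip 23.83 18.0 tq [ 2.25  0.38 -0.04]
```

```bash
python3 -m jog '{"jaw":[18,18],"slide":[[0,0,0.02],[0,0,0]],"spin":[0,0]}' >/dev/null; python3 st.py
python3 -m jog '{"jaw":[18,18],"slide":[[0,0,0.02],[0,0,0]],"spin":[0,0]}' >/dev/null; python3 st.py
python3 -m jog '{"jaw":[18,18],"slide":[[0,0,0.02],[0,0,0]],"spin":[0,0]}' >/dev/null; python3 st.py
python3 -m jog '{"jaw":[18,18],"slide":[[0,0,0.02],[0,0,0]],"spin":[0,0]}' >/dev/null; python3 st.py
```

```text
t 18.2 tray xy [-0.35  2.61] z 86.82 rot [-179.92   -0.38  108.34] F tray [ 0.26 12.01] Fz 4.28 grip 23.64 18.0 tq [2.15 0.52 0.02]
t 18.4 tray xy [-0.38  2.62] z 86.29 rot [-179.92   -0.38  108.35] F tray [ 1.26 11.75] Fz 5.79 grip 23.76 18.0 tq [ 2.19  0.49 -0.03]
t 18.6 tray xy [-0.41  2.68] z 85.66 rot [-179.92   -0.38  108.35] F tray [ 0.11 12.61] Fz 4.25 grip 23.97 18.0 tq [2.22 0.58 0.02]
t 18.8 tray xy [-0.43  2.69] z 85.06 rot [-179.91   -0.39  108.34] F tray [ 0.27 13.19] Fz 5.24 grip 23.96 18.0 tq [ 2.17  0.54 -0.01]
```

```bash
python3 -m jog '{"jaw":[18,18],"slide":[[0,0,0.02],[0,0,0]],"spin":[0,0]}' >/dev/null; python3 st.py
python3 -m jog '{"jaw":[18,18],"slide":[[0,0,0.02],[0,0,0]],"spin":[0,0]}' >/dev/null; python3 st.py
python3 -m jog '{"jaw":[18,18],"slide":[[0,0,0.02],[0,0,0]],"spin":[0,0]}' >/dev/null; python3 st.py
python3 -m jog '{"jaw":[18,18],"slide":[[0,0,0.02],[0,0,0]],"spin":[0,0]}' >/dev/null; python3 st.py
```

```text
t 19.0 tray xy [-0.41  2.71] z 84.68 rot [-179.91   -0.39  108.34] F tray [ 0.48 12.32] Fz 6.71 grip 23.45 18.0 tq [ 2.25  0.63 -0.04]
t 19.2 tray xy [-0.36  2.56] z 84.56 rot [-179.93   -0.36  108.35] F tray [-0.91 12.52] Fz 9.07 grip 24.02 18.0 tq [2.17 0.81 0.02]
t 19.4 tray xy [-0.35  2.4 ] z 84.44 rot [-179.94   -0.34  108.36] F tray [-0.83 13.31] Fz 12.92 grip 24.31 18.0 tq [ 2.11  0.93 -0.03]
t 19.6 tray xy [-0.32  2.18] z 84.24 rot [-179.95   -0.31  108.37] F tray [-3.71 11.78] Fz 14.6 grip 23.8 18.0 tq [ 1.91  1.07 -0.02]
```

The foot has landed on the relay's edge: Fz reached 14.6. I'll lift off and press further until the end stop is felt.

```bash
python3 -m jog '{"jaw":[18,18,18],"slide":[[0,0,-0.1],[0,0,-0.1],[0,0,0]],"spin":[0,0,0]}' >/dev/null; python3 st.py
python3 -m jog '{"jaw":[18,18,18],"slide":[[-0.02,0.01,0],[0,0,0],[0,0,0]],"spin":[0,0,0]}' >/dev/null; python3 st.py
python3 -m jog '{"jaw":[18,18,18],"slide":[[-0.02,0,0],[0,0,0],[0,0,0]],"spin":[0,0,0]}' >/dev/null; python3 st.py
python3 -m jog '{"jaw":[18,18,18],"slide":[[-0.02,0,0],[0,0,0],[0,0,0]],"spin":[0,0,0]}' >/dev/null; python3 st.py
```

```text
t 19.9 tray xy [-0.69  2.12] z 88.01 rot [-179.88   -0.33  108.37] F tray [0.91 9.58] Fz -2.75 grip 23.89 18.0 tq [1.76 0.25 0.02]
t 20.2 tray xy [-0.68  2.04] z 87.56 rot [-179.82   -0.4   108.35] F tray [ 0.58 11.22] Fz -1.51 grip 24.19 18.0 tq [ 2.04  0.34 -0.  ]
t 20.5 tray xy [-0.7   1.73] z 87.5 rot [-179.82   -0.43  108.35] F tray [ 1.32 12.21] Fz -2.43 grip 24.22 18.0 tq [ 2.19  0.35 -0.02]
t 20.8 tray xy [-0.69  1.26] z 87.5 rot [-179.81   -0.45  108.35] F tray [ 1.47 11.88] Fz -1.8 grip 24.13 18.0 tq [ 2.26  0.32 -0.03]
```

```bash
python3 -m jog '{"jaw":[18,18,18],"slide":[[-0.02,0,0],[0,0,0],[0,0,0]],"spin":[0,0,0]}' >/dev/null; python3 st.py
python3 -m jog '{"jaw":[18,18,18],"slide":[[-0.02,0,0],[0,0,0],[0,0,0]],"spin":[0,0,0]}' >/dev/null; python3 st.py
python3 -m jog '{"jaw":[18,18,18],"slide":[[-0.02,0,0],[0,0,0],[0,0,0]],"spin":[0,0,0]}' >/dev/null; python3 st.py
```

```text
t 21.1 tray xy [-0.76  0.88] z 87.49 rot [-179.81   -0.47  108.33] F tray [ 1.1  13.39] Fz -1.44 grip 23.81 18.5 tq [ 2.38  0.36 -0.06]
t 21.4 tray xy [-0.8   0.73] z 87.43 rot [-179.8    -0.52  108.31] F tray [ 2.83 13.76] Fz -1.84 grip 24.24 18.8 tq [ 2.66  0.41 -0.07]
t 21.7 tray xy [-0.86  0.57] z 87.39 rot [-179.79   -0.57  108.3 ] F tray [ 2.41 14.21] Fz -2.07 grip 24.02 19.4 tq [ 2.8   0.44 -0.07]
```

The end stop is felt at TCP y ≈ 0.8, where the force rises to 14. Going down here.

```bash
python3 -m jog '{"jaw":[18,18,18],"slide":[[0,0,0.04],[0,0,0],[0,0,0]],"spin":[0,0,0]}' >/dev/null; python3 st.py
python3 -m jog '{"jaw":[18,18],"slide":[[0,0,0.03],[0,0,0]],"spin":[0,0]}' >/dev/null; python3 st.py
python3 -m jog '{"jaw":[18,18],"slide":[[0,0,0.03],[0,0,0]],"spin":[0,0]}' >/dev/null; python3 st.py
python3 -m jog '{"jaw":[18,18],"slide":[[0,0,0.03],[0,0,0]],"spin":[0,0]}' >/dev/null; python3 st.py
```

```text
t 22.0 tray xy [-0.83  0.59] z 86.16 rot [-179.79   -0.57  108.29] F tray [ 1.81 15.49] Fz -1.77 grip 23.72 19.5 tq [ 2.92  0.42 -0.04]
t 22.2 tray xy [-0.72  0.67] z 85.36 rot [-179.8    -0.58  108.29] F tray [ 1.93 16.44] Fz -0.03 grip 24.21 19.7 tq [ 2.95  0.48 -0.02]
t 22.4 tray xy [-0.57  0.72] z 84.98 rot [-179.83   -0.58  108.28] F tray [ 1.05 17.01] Fz 2.86 grip 23.73 19.8 tq [ 2.98  0.62 -0.04]
t 22.6 tray xy [-0.55  0.75] z 84.6 rot [-179.84   -0.58  108.28] F tray [ 0.12 16.46] Fz 6.23 grip 24.04 19.4 tq [ 3.03  0.81 -0.03]
```

```bash
python3 -m jog '{"jaw":[18,18,18],"slide":[[0.03,0,0],[0,0,0],[0,0,0]],"spin":[0,0,0]}' >/dev/null; python3 st.py
python3 -m jog '{"jaw":[18,18],"slide":[[0,0,0.02],[0,0,0]],"spin":[0,0]}' >/dev/null; python3 st.py
python3 -m jog '{"jaw":[18,18],"slide":[[0,0,0.02],[0,0,0]],"spin":[0,0]}' >/dev/null; python3 st.py
```

```text
t 22.9 tray xy [-0.53  0.84] z 84.59 rot [-179.85   -0.48  108.32] F tray [ 0.58 14.56] Fz 4.11 grip 24.2 19.2 tq [ 2.49  0.71 -0.05]
t 23.1 tray xy [-0.55  0.88] z 84.21 rot [-179.85   -0.49  108.31] F tray [-0.21 15.01] Fz 6.84 grip 23.79 19.0 tq [ 2.57  0.82 -0.1 ]
t 23.3 tray xy [-0.5   0.85] z 84.18 rot [-179.87   -0.48  108.31] F tray [-0.69 15.16] Fz 10.24 grip 23.9 19.1 tq [ 2.6   1.06 -0.09]
```

The box has tilted in the fingers, its foot lagging onto the relay edge, and the grip force is being wedged up. The grip needs improving: I'll back out gently, set the box down at its old spot to right it, and regrip lower, more central and slightly firmer.

```bash
python3 -m jog '{"jaw":[18,18,18,18,18,18,18,18,18,18],"slide":[[0,0,-0.1],[0,0,-0.1],[0.1,0,0],[0.1,0,0],[0.1,0,0],[0.1,0,0],[0.1,0,0],[0.1,0,0],[0.1,0,0],[0.1,0,0]],"spin":[0,0,0,0,0,0,0,0,0,0]}'>/dev/null; python3 st.py
python3 -m jog '{"jaw":[18,18,18,18,18,18,18,18,18,18],"slide":[[0.1,0,0],[0.1,0,0],[0.1,0,0],[0.1,0,0],[0.2,0,0],[0.2,0,-0.2],[0.2,0,-0.3],[0.1,0,-0.3],[0,0,0],[0,0,0]],"spin":[0,0,0,0,0,0,0,0,0,0]}'>/dev/null; python3 st.py
python3 cap.py w6
```

```text
t 24.3 tray xy [-0.7  22.42] z 88.54 rot [-179.83   -0.21  108.41] F tray [-0.15  5.14] Fz -3.18 grip 23.75 18.4 tq [0.95 0.28 0.01]
t 25.3 tray xy [ 0.74 53.34] z 114.01 rot [1.7993e+02 4.0000e-02 1.0848e+02] F tray [-0.14  0.21] Fz -0.78 grip 23.8 18.0 tq [ 0.02 -0.1  -0.  ]
[497.4 -11.5 113.6] [1.7998e+02 2.0000e-02 1.0846e+02] 25.35
```

Run:
```python
import cv2,numpy as np
for n in("w5","w6"):
    g=cv2.imread(f"pics/{n}.png").astype(float)[200:340]
    for c0,c1 in((308,314),(322,330)):
        r=g[:,c0:c1].mean(1); d=np.abs(np.diff(r,axis=0)).sum(1)
        k=[i for i in range(1,len(d)-1) if d[i]>15 and d[i]>=d[i-1] and d[i]>d[i+1]]
        print(n,c0,[(i+200.5,round(d[i])) for i in k])
```

```text
w5 308 [(249.5, 45), (252.5, 18), (324.5, 27), (329.5, 142)]
w5 322 [(249.5, 42), (252.5, 17), (324.5, 26), (329.5, 141)]
w6 308 [(219.5, 36), (225.5, 27), (247.5, 30), (323.5, 21), (329.5, 141)]
w6 322 [(218.5, 41), (225.5, 26), (247.5, 38), (324.5, 21), (329.5, 141)]
```

Run:
```python
from h import *
import pickle
t=np.radians(18.41);R=np.array([[np.cos(t),np.sin(t)],[-np.sin(t),np.cos(t)]])
for n,z,yt,fr in(("w5",91.3,2.93,252.5),("w6",113.6,53.5,247.5)):
    m=pickle.load(open(n+".pkl","rb"));T=lambda v,zz:(R@(plane(m,(320,v),zz)[:2]-[513.82,-62.29]))[1]-yt
    print(n,"foot rel TCP",T(fr,z-43),"top",T(324,z+42))
```

```text
w5 foot rel TCP 8.10613518667736 top 4.237653720175674
w6 foot rel TCP 11.03939403423982 top 4.142645759600363
```

```bash
python3 -m jog '{"jaw":[18,18,18,18,18,18,18,18,18,18],"slide":[[0.5,0.1,0],[0.9,0.15,0],[1,0.15,0],[1,0.15,0],[1,0.15,0],[1,0.15,0],[1,0.15,0],[1,0.15,0],[1,0.15,0],[1,0.15,0]],"spin":[0,0,0,0,0,0,0,0,0,0]}'>/dev/null
python3 -m jog '{"jaw":[18,18,18,18,18,18,18,18,18,18],"slide":[[0.9,0.13,0],[0.4,0.05,0],[0.16,0,0.3],[0,0,0.6],[0,0,0.6],[0,0,0.4],[0,0,0.2],[0,0,0.1],[0,0,0],[0,0,0]],"spin":[0,0,0,0,0,0,0,0,0,0]}'>/dev/null;python3 st.py
python3 -m jog '{"jaw":[18,18,18],"slide":[[0,0,0.04],[0,0,0.04],[0,0,0]],"spin":[0,0,0]}'>/dev/null;python3 st.py
python3 -m jog '{"jaw":[18,18,18],"slide":[[0,0,0.03],[0,0,0.03],[0,0,0]],"spin":[0,0,0]}';python3 st.py
```

```text
t 27.35 tray xy [ 49.58 379.25] z 47.98 rot [ 1.7993e+02 -1.0000e-02  1.0845e+02] F tray [-0.01 -0.36] Fz -1.6 grip 23.9 18.0 tq [ 0.02 -0.17  0.01]
t 27.65 tray xy [ 49.03 379.29] z 45.08 rot [179.99   0.   108.47] F tray [0.17 0.45] Fz -1.41 grip 23.89 18.0 tq [ 0.04 -0.15 -0.01]
time_s: 27.95
ee_pos: [440.6, 313.1, 43.3]
ee_rot: [180.0, 0.0, 108.5]
force: [-0.9, 0.3, 0.2]
gripper_width: 23.9
gripper_force: 18.0
t 27.95 tray xy [ 49.07 379.28] z 43.27 rot [180.     0.   108.46] F tray [-0.78  0.53] Fz 0.15 grip 23.9 18.0 tq [-0.05 -0.1   0.  ]
```

```bash
python3 -m jog '{"jaw":[18,18,18,18],"slide":[[0,0,0.03],[0,0,0.03],[0,0,0],[0,0,0]],"spin":[0,0,0,0]}'>/dev/null;python3 st.py
python3 -m jog '{"jaw":[24,26,28,32,40,50,50],"slide":[[0,0,0],[0,0,0],[0,0,0],[0,0,0],[0,0,0],[0,0,0],[0,0,0]],"spin":[0,0,0,0,0,0,0]}'>/dev/null;python3 st.py; python3 cap.py w7
python3 - <<'E'
from h import *
import pickle
g=cv2.imread("pics/w7.png").astype(float)[180:345]
m=pickle.load(open("w7.pkl","rb"));t=np.radians(18.41);R=np.array([[np.cos(t),np.sin(t)],[-np.sin(t),np.cos(t)]])
yt=(R@(env.state()["ee_pos"][:2]-np.array([513.82,-62.29])))[1]
for c0,c1 in((308,314),(322,330)):
    r=g[:,c0:c1].mean(1); d=np.abs(np.diff(r,axis=0)).sum(1)
    k=[i for i in range(1,len(d)-1) if d[i]>12 and d[i]>=d[i-1] and d[i]>d[i+1]]
    for i in k:
        v=i+180.5; print(c0,v,round(d[i]),"z85:",((R@(plane(m,(320,v),85)[:2]-[513.82,-62.29]))[1]-yt).round(1),"z0:",((R@(plane(m,(320,v),0)[:2]-[513.82,-62.29]))[1]-yt).round(1))
E
```

```text
t 28.35 tray xy [ 49.13 379.33] z 43.06 rot [ 1.7996e+02 -1.0000e-02  1.0846e+02] F tray [-2.9  -1.55] Fz 11.68 grip 23.66 18.0 tq [-0.53  0.45  0.03]
t 29.05 tray xy [ 49.02 379.25] z 41.28 rot [-1.7999e+02  1.0000e-02  1.0846e+02] F tray [-0.61  0.65] Fz -0.64 grip 49.49 0.0 tq [-0.01 -0.17  0.03]
[440.6 313.1  41.3] [-1.7999e+02  1.0000e-02  1.0846e+02] 29.1
308 215.5 51 z85: 52.6 z0: 33.4
308 246.5 57 z85: 40.2 z0: 12.6
308 301.5 28 z85: 16.1 z0: -27.4
308 329.5 142 z85: 2.8 z0: -49.6
322 216.5 23 z85: 52.3 z0: 32.8
322 220.5 37 z85: 50.7 z0: 30.1
322 246.5 62 z85: 40.2 z0: 12.6
322 301.5 28 z85: 16.1 z0: -27.4
322 306.5 14 z85: 13.8 z0: -31.3
322 325.5 12 z85: 4.8 z0: -46.4
322 329.5 138 z85: 2.8 z0: -49.6
```

```bash
python3 -c "
import cv2;cv2.imwrite('pics/c7.png',cv2.resize(cv2.imread('pics/w7.png')[190:350,220:420],None,fx=3.6,fy=3.6,interpolation=2))"
```

```text
(no output)
```

View pics/c7.png

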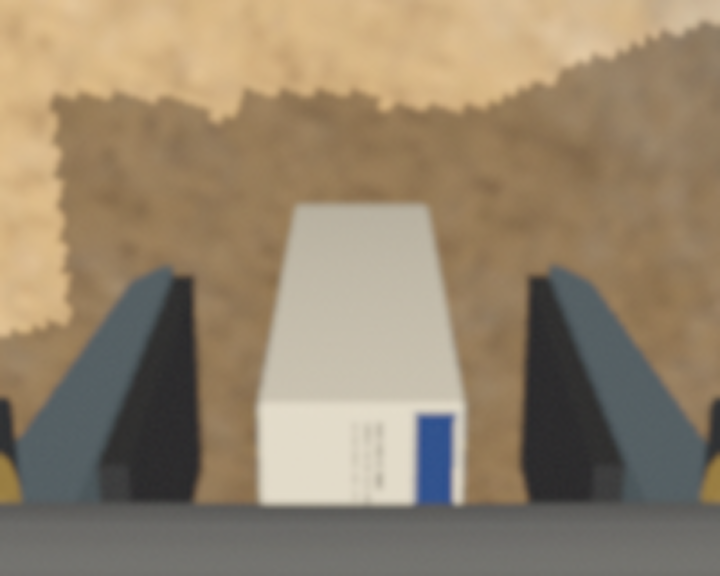

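The box stands upright and square between the fingers, its foot edge at about row 246 and the rear top edge at about row 301. The foot had lagged about 9 mm. I'll shift 7 mm along tool x and regrip at 19.5 N, lower down.

```bash
python3 -m jog '{"jaw":[50,50,50],"slide":[[0.23,0,0],[0,0,0],[0,0,0]],"spin":[0,0,0]}'>/dev/null
python3 -m jog '{"jaw":[30,20,18,18,18,18,18],"slide":[[0,0,0],[0,0,0],[0,0,0],[0,0,0],[0,0,0],[0,0,0],[0,0,0]],"spin":[0,0,0,0,0,0,0]}' 19.5 >/dev/null;python3 st.py
python3 -m jog '{"jaw":[18,18,18,18,18,18,18,18,18,18],"slide":[[0,0,-0.3],[0,0,-0.6],[0,0,-0.7],[0,0,-0.6],[-0.5,-0.1,0],[-0.9,-0.1,0],[-1,-0.15,0],[-1,-0.15,0],[-1,-0.15,0],[-1,-0.15,0]],"spin":[0,0,0,0,0,0,0,0,0,0]}'>/dev/null
python3 -m jog '{"jaw":[18,18,18,18,18,18,18,18,18,18],"slide":[[-1,-0.15,0],[-1,-0.15,0],[-1,-0.15,0],[-1,-0.15,0],[-1,-0.15,0],[-0.9,-0.15,0],[-0.5,-0.1,0],[0,0,0],[0,0,0],[0,0,0]],"spin":[0,0,0,0,0,0,0,0,0,0]}'>/dev/null;python3 st.py;python3 cap.py w8
```

```text
t 30.1 tray xy [ 49.06 386.08] z 41.43 rot [1.8000e+02 1.0000e-02 1.0846e+02] F tray [-0.7  -1.32] Fz 0.53 grip 23.9 19.5 tq [-0.05 -0.12 -0.01]
t 32.1 tray xy [-5.13 32.75] z 107.1 rot [-1.7995e+02 -2.0000e-02  1.0849e+02] F tray [-0.91 -0.68] Fz -0.53 grip 24.04 19.5 tq [ 0.02 -0.2   0.04]
[498.8 -32.6 107.2] [-1.7997e+02 -1.0000e-02  1.0852e+02] 32.15
```

```bash
cat > row.py <<'E'
import cv2,numpy as np,sys
for n in sys.argv[1:]:
    g=cv2.imread(f"pics/{n}.png").astype(float)[225:328]
    r=g[:,308:330].mean(1); d=np.abs(np.diff(r,axis=0)).sum(1)
    print(n,[(i+225.5,round(d[i])) for i in range(1,len(d)-1) if d[i]>12 and d[i]>=d[i-1] and d[i]>d[i+1]])
E
python3 -m jog '{"jaw":[18,18,18,18,18,18],"slide":[[0.1,0.17,0.2],[0,0,0.27],[0,0,0.1],[0,0,0.1],[0,0,0],[0,0,0]],"spin":[0,0,0,0,0,0]}'>/dev/null;python3 st.py;python3 cap.py w9;python3 row.py w8 w9
python3 -m jog '{"jaw":[18,18,18,18],"slide":[[-0.05,0,0],[-0.05,0,0],[-0.05,0,0],[0,0,0]],"spin":[0,0,0,0]}' >/dev/null; python3 st.py
python3 -m jog '{"jaw":[18,18,18],"slide":[[-0.05,0,0],[0,0,0],[0,0,0]],"spin":[0,0,0]}' >/dev/null; python3 st.py
```

```text
t 32.75 tray xy [ 0.47 35.08] z 87.3 rot [-1.8000e+02  1.0000e-02  1.0846e+02] F tray [0.04 0.43] Fz -0.62 grip 23.92 19.5 tq [-0.01 -0.1  -0.  ]
[503.3 -28.9  87.5] [1.7998e+02 1.0000e-02 1.0846e+02] 32.8
w8 [(254.5, 41), (320.5, 27)]
w9 [(254.5, 37), (320.5, 27)]
t 33.2 tray xy [ 0.51 30.34] z 87.43 rot [1.7999e+02 1.0000e-02 1.0844e+02] F tray [-0.47  0.1 ] Fz -2.46 grip 23.93 19.5 tq [-0.03 -0.12  0.02]
t 33.5 tray xy [ 0.46 29.08] z 87.33 rot [-1.8000e+02  1.0000e-02  1.0846e+02] F tray [0.1  0.11] Fz -1.68 grip 24.14 19.5 tq [-0.   -0.08  0.01]
```

```bash
python3 -m jog '{"jaw":[18,18,18,18],"slide":[[-0.04,0,0],[-0.04,0,0],[0,0,0],[0,0,0]],"spin":[0,0,0,0]}' >/dev/null; python3 st.py;python3 cap.py x1; 
python3 -m jog '{"jaw":[18,18,18,18],"slide":[[-0.04,0,0],[-0.04,0,0],[-0.04,0,0],[0,0,0]],"spin":[0,0,0,0]}' >/dev/null; python3 st.py;python3 cap.py x2;
python3 -m jog '{"jaw":[18,18,18,18],"slide":[[-0.04,0,0],[-0.04,0,0],[-0.04,0,0],[0,0,0]],"spin":[0,0,0,0]}' >/dev/null; python3 st.py;python3 cap.py x3;python3 row.py x1 x2 x3
```

```text
t 33.9 tray xy [ 0.36 28.37] z 87.37 rot [-179.98   -0.18  108.39] F tray [0.16 5.96] Fz 1.63 grip 23.98 19.5 tq [ 1.12  0.16 -0.01]
[505.2 -35.3  87.4] [-179.98   -0.18  108.4 ] 33.95
t 34.35 tray xy [ 0.31 25.98] z 87.42 rot [-179.97   -0.32  108.34] F tray [ 0.55 10.63] Fz 1.79 grip 24.36 19.5 tq [1.94 0.28 0.02]
[505.9 -37.5  87.4] [-179.97   -0.32  108.34] 34.4
t 34.8 tray xy [ 0.3 22.5] z 87.41 rot [-179.97   -0.33  108.34] F tray [ 0.96 10.25] Fz 2.04 grip 23.76 19.5 tq [1.95 0.27 0.03]
[507.  -40.8  87.4] [-179.96   -0.33  108.35] 34.85
x1 [(254.5, 39), (320.5, 29)]
x2 [(254.5, 41), (320.5, 29)]
x3 [(254.5, 43), (320.5, 29)]
```

No slip is visible: the foot and top rows are unchanged at 254.5 and 320.5. Pressing on.

```bash
python3 -m jog '{"jaw":[18,18,18,18,18],"slide":[[-0.04,0,0],[-0.04,0,0],[-0.04,0,0],[-0.04,0,0],[0,0,0]],"spin":[0,0,0,0,0]}' >/dev/null; python3 st.py;python3 cap.py x4; 
python3 -m jog '{"jaw":[18,18,18,18,18],"slide":[[-0.04,0,0],[-0.04,0,0],[-0.04,0,0],[-0.04,0,0],[0,0,0]],"spin":[0,0,0,0,0]}' >/dev/null; python3 st.py;python3 cap.py x5;
python3 -m jog '{"jaw":[18,18,18,18,18],"slide":[[-0.04,0,0],[-0.04,0,0],[-0.04,0,0],[-0.03,0,0],[0,0,0]],"spin":[0,0,0,0,0]}' >/dev/null; python3 st.py;python3 cap.py x6;python3 row.py x4 x5 x6
```

```text
t 35.35 tray xy [ 0.25 17.77] z 87.38 rot [-179.96   -0.34  108.34] F tray [ 0.46 10.76] Fz 3.13 grip 24.12 19.5 tq [1.99 0.33 0.01]
[508.5 -45.4  87.4] [-179.97   -0.34  108.34] 35.4
t 35.9 tray xy [ 0.3  13.04] z 87.41 rot [-179.96   -0.35  108.34] F tray [ 1.12 10.58] Fz 2.6 grip 24.0 19.5 tq [ 2.02  0.28 -0.02]
[510.  -49.8  87.4] [-179.96   -0.35  108.34] 35.95
t 36.45 tray xy [0.25 8.63] z 87.41 rot [-179.96   -0.36  108.33] F tray [0.81 9.97] Fz 4.02 grip 23.77 19.5 tq [2.01 0.33 0.  ]
[511.3 -54.   87.4] [-179.96   -0.36  108.34] 36.5
x4 [(254.5, 43), (320.5, 28)]
x5 [(254.5, 43), (320.5, 28)]
x6 [(254.5, 43), (320.5, 29)]
```

```bash
python3 -m jog '{"jaw":[18,18,18,18],"slide":[[-0.03,0,0],[-0.03,0,0],[-0.03,0,0],[0,0,0]],"spin":[0,0,0,0]}' >/dev/null; python3 st.py
python3 -m jog '{"jaw":[18,18],"slide":[[-0.03,0,0],[0,0,0]],"spin":[0,0]}' >/dev/null; python3 st.py
python3 -m jog '{"jaw":[18,18],"slide":[[-0.02,0,0],[0,0,0]],"spin":[0,0]}' >/dev/null; python3 st.py
python3 -m jog '{"jaw":[18,18],"slide":[[-0.02,0,0],[0,0,0]],"spin":[0,0]}' >/dev/null; python3 st.py;python3 cap.py x7;python3 row.py x7
```

```text
t 36.9 tray xy [0.26 6.  ] z 87.41 rot [-179.96   -0.36  108.34] F tray [ 0.72 10.8 ] Fz 3.5 grip 23.91 19.5 tq [ 2.07  0.27 -0.02]
t 37.1 tray xy [0.26 5.12] z 87.43 rot [-179.96   -0.37  108.34] F tray [ 0.64 11.56] Fz 3.53 grip 23.79 19.5 tq [ 2.    0.33 -0.  ]
t 37.3 tray xy [0.27 4.54] z 87.42 rot [-179.96   -0.37  108.34] F tray [ 0.55 10.72] Fz 3.58 grip 23.47 19.5 tq [ 2.07  0.34 -0.06]
t 37.5 tray xy [0.25 3.93] z 87.44 rot [-179.96   -0.37  108.34] F tray [ 0.88 10.93] Fz 3.24 grip 23.84 19.5 tq [2.01 0.33 0.01]
[512.8 -58.5  87.4] [-179.96   -0.37  108.34] 37.55
x7 [(253.5, 45), (320.5, 29)]
```

```bash
python3 -m jog '{"jaw":[18,18],"slide":[[-0.02,0,0],[0,0,0]],"spin":[0,0]}' >/dev/null; python3 st.py
python3 -m jog '{"jaw":[18,18],"slide":[[-0.02,0,0],[0,0,0]],"spin":[0,0]}' >/dev/null; python3 st.py
python3 -m jog '{"jaw":[18,18],"slide":[[-0.02,0,0],[0,0,0]],"spin":[0,0]}' >/dev/null; python3 st.py;python3 cap.py x8;python3 row.py x8
```

```text
t 37.75 tray xy [0.25 3.35] z 87.41 rot [-179.96   -0.37  108.34] F tray [ 1.51 11.97] Fz 2.3 grip 23.94 19.5 tq [2.09 0.32 0.04]
t 37.95 tray xy [0.25 2.77] z 87.45 rot [-179.96   -0.37  108.34] F tray [-1.000e-02  1.186e+01] Fz 2.8 grip 23.77 19.5 tq [2.04 0.31 0.04]
t 38.15 tray xy [0.24 2.4 ] z 87.44 rot [-179.96   -0.4   108.33] F tray [ 1.16 10.75] Fz 3.81 grip 23.98 19.5 tq [2.17 0.34 0.04]
[513.3 -60.   87.5] [-179.95   -0.39  108.33] 38.2
x8 [(251.5, 39), (320.5, 28)]
```

The end stop is reached at TCP y ≈ 2.6 as predicted, with no real tilt. Lowering.

```bash
python3 -m jog '{"jaw":[18,18],"slide":[[0,0,0.04],[0,0,0]],"spin":[0,0]}' >/dev/null; python3 st.py
python3 -m jog '{"jaw":[18,18],"slide":[[0,0,0.04],[0,0,0]],"spin":[0,0]}' >/dev/null; python3 st.py
python3 -m jog '{"jaw":[18,18],"slide":[[0,0,0.03],[0,0,0]],"spin":[0,0]}' >/dev/null; python3 st.py
python3 -m jog '{"jaw":[18,18],"slide":[[0,0,0.03],[0,0,0]],"spin":[0,0]}' >/dev/null; python3 st.py
```

```text
t 38.4 tray xy [0.08 2.4 ] z 86.17 rot [-179.94   -0.39  108.34] F tray [ 1.13 12.93] Fz 3.17 grip 23.8 19.5 tq [2.14 0.39 0.01]
t 38.6 tray xy [-0.02  2.43] z 84.93 rot [-179.92   -0.39  108.34] F tray [ 0.6  10.17] Fz 3.8 grip 23.71 19.5 tq [ 2.16  0.39 -0.01]
t 38.8 tray xy [-0.11  2.43] z 84.04 rot [-179.91   -0.4   108.34] F tray [ 0.6  11.86] Fz 2.53 grip 24.19 19.5 tq [ 2.16  0.42 -0.04]
t 39.0 tray xy [-0.1   2.45] z 83.16 rot [-179.91   -0.4   108.34] F tray [ 1.17 10.99] Fz 3.56 grip 23.87 19.5 tq [2.11 0.5  0.01]
```

```bash
python3 -m jog '{"jaw":[18,18],"slide":[[0,0,0.03],[0,0,0]],"spin":[0,0]}' >/dev/null; python3 st.py
python3 -m jog '{"jaw":[18,18],"slide":[[0,0,0.03],[0,0,0]],"spin":[0,0]}' >/dev/null; python3 st.py
python3 -m jog '{"jaw":[18,18],"slide":[[0,0,0.02],[0,0,0]],"spin":[0,0]}' >/dev/null; python3 st.py
```

```text
t 39.2 tray xy [-0.14  2.47] z 82.25 rot [-179.91   -0.4   108.34] F tray [ 1.01 11.62] Fz 4.02 grip 24.32 19.5 tq [2.14 0.51 0.01]
t 39.4 tray xy [-0.18  2.47] z 81.34 rot [-179.9    -0.4   108.34] F tray [ 0.89 12.11] Fz 4.19 grip 24.0 19.5 tq [ 2.11  0.52 -0.01]
t 39.6 tray xy [-0.17  2.48] z 80.78 rot [-179.9    -0.4   108.34] F tray [ 0.32 12.09] Fz 3.59 grip 23.88 19.5 tq [ 2.1   0.54 -0.01]
```

The foot is below the relay top with no Fz rise, so it's in the gap. Continuing down.

```bash
python3 -m jog '{"jaw":[18,18,18],"slide":[[0,0,0.04],[0,0,0.04],[0,0,0]],"spin":[0,0,0]}' >/dev/null; python3 st.py
python3 -m jog '{"jaw":[18,18,18],"slide":[[0,0,0.05],[0,0,0.05],[0,0,0]],"spin":[0,0,0]}' >/dev/null; python3 st.py
python3 -m jog '{"jaw":[18,18,18],"slide":[[0,0,0.05],[0,0,0.05],[0,0,0]],"spin":[0,0,0]}' >/dev/null; python3 st.py
python3 -m jog '{"jaw":[18,18,18],"slide":[[0,0,0.05],[0,0,0.05],[0,0,0]],"spin":[0,0,0]}' >/dev/null; python3 st.py
```

```text
t 39.9 tray xy [-0.27  2.51] z 78.25 rot [-179.89   -0.4   108.34] F tray [ 0.2  12.07] Fz 3.9 grip 24.04 19.5 tq [ 2.07  0.41 -0.04]
t 40.2 tray xy [-0.33  2.53] z 75.19 rot [-179.88   -0.4   108.34] F tray [ 0.3  12.79] Fz 2.37 grip 23.72 19.5 tq [ 2.07  0.5  -0.01]
t 40.5 tray xy [-0.36  2.56] z 72.18 rot [-179.88   -0.4   108.34] F tray [ 1.05 12.38] Fz 4.14 grip 24.0 19.5 tq [ 2.1   0.49 -0.02]
t 40.8 tray xy [-0.41  2.63] z 69.16 rot [-179.87   -0.4   108.34] F tray [ 0.53 12.47] Fz 3.94 grip 24.08 19.5 tq [ 2.07  0.46 -0.02]
```

```bash
python3 -m jog '{"jaw":[18,18,18],"slide":[[0,0,0.06],[0,0,0.06],[0,0,0]],"spin":[0,0,0]}' >/dev/null; python3 st.py
python3 -m jog '{"jaw":[18,18,18],"slide":[[0,0,0.06],[0,0,0.06],[0,0,0]],"spin":[0,0,0]}' >/dev/null; python3 st.py
python3 -m jog '{"jaw":[18,18,18],"slide":[[0,0,0.06],[0,0,0.06],[0,0,0]],"spin":[0,0,0]}' >/dev/null; python3 st.py
python3 -m jog '{"jaw":[18,18,18],"slide":[[0,0,0.06],[0,0,0.06],[0,0,0]],"spin":[0,0,0]}' >/dev/null; python3 st.py
```

```text
t 41.1 tray xy [-0.42  2.6 ] z 65.54 rot [-179.87   -0.4   108.34] F tray [ 1.78 12.83] Fz 2.96 grip 23.71 19.5 tq [2.06 0.49 0.05]
t 41.4 tray xy [-0.49  2.67] z 61.91 rot [-179.86   -0.41  108.34] F tray [ 0.81 13.59] Fz 3.14 grip 24.02 19.5 tq [ 2.05  0.44 -0.02]
t 41.7 tray xy [-0.49  2.71] z 58.33 rot [-179.85   -0.41  108.34] F tray [ 1.37 13.87] Fz 3.27 grip 23.87 19.5 tq [ 2.14  0.45 -0.03]
t 42.0 tray xy [-0.54  2.73] z 54.74 rot [-179.85   -0.41  108.34] F tray [ 0.32 12.83] Fz 2.85 grip 24.04 19.5 tq [2.07 0.46 0.02]
```

```bash
python3 -m jog '{"jaw":[18,18,18],"slide":[[0,0,0.06],[0,0,0.06],[0,0,0]],"spin":[0,0,0]}' >/dev/null; python3 st.py
python3 -m jog '{"jaw":[18,18,18],"slide":[[0,0,0.04],[0,0,0.03],[0,0,0]],"spin":[0,0,0]}' >/dev/null; python3 st.py
python3 -m jog '{"jaw":[18,18],"slide":[[0,0,0.03],[0,0,0]],"spin":[0,0]}' >/dev/null; python3 st.py
python3 -m jog '{"jaw":[18,18],"slide":[[0,0,0.03],[0,0,0]],"spin":[0,0]}' >/dev/null; python3 st.py
```

```text
t 42.3 tray xy [-0.55  2.75] z 51.15 rot [-179.85   -0.4   108.34] F tray [ 0.67 13.94] Fz 3.69 grip 23.83 19.5 tq [2.06 0.49 0.02]
t 42.6 tray xy [-0.59  2.8 ] z 49.15 rot [-179.84   -0.41  108.34] F tray [ 0.35 14.37] Fz 4.12 grip 24.2 19.5 tq [2.05 0.46 0.02]
t 42.8 tray xy [-0.56  2.8 ] z 48.31 rot [-179.85   -0.41  108.33] F tray [-0.07 15.23] Fz 5.12 grip 23.78 19.5 tq [2.16 0.54 0.02]
t 43.0 tray xy [-0.57  2.83] z 47.4 rot [-179.85   -0.41  108.34] F tray [ 0.07 14.96] Fz 5.51 grip 24.07 19.5 tq [ 2.08  0.51 -0.01]
```

```bash
python3 -m jog '{"jaw":[18,18],"slide":[[0.02,0,0.02],[0,0,0]],"spin":[0,0]}' >/dev/null; python3 st.py
python3 -m jog '{"jaw":[18,18],"slide":[[0,0,0.02],[0,0,0]],"spin":[0,0]}' >/dev/null; python3 st.py
python3 -m jog '{"jaw":[18,18],"slide":[[0,0,0.02],[0,0,0]],"spin":[0,0]}' >/dev/null; python3 st.py
```

```text
t 43.2 tray xy [-0.46  2.85] z 46.84 rot [-179.86   -0.34  108.37] F tray [ 0.33 11.62] Fz 4.42 grip 23.96 19.5 tq [ 1.75  0.46 -0.03]
t 43.4 tray xy [-0.47  2.84] z 46.32 rot [-179.86   -0.34  108.36] F tray [ 0.42 12.29] Fz 5.58 grip 24.03 19.5 tq [ 1.79  0.49 -0.01]
t 43.6 tray xy [-0.47  2.82] z 46.28 rot [-179.87   -0.34  108.36] F tray [-1.13 13.37] Fz 9.92 grip 23.98 19.5 tq [ 1.86  0.73 -0.03]
```

The box is on the floor at TCP z 46.3, with Fz about 10. I'll relieve the press, let the row close gently with the box still held, then open.

```bash
python3 -m jog '{"jaw":[18,18,18],"slide":[[0,0,-0.02],[0.03,0,0],[0,0,0]],"spin":[0,0,0]}' >/dev/null; python3 st.py
python3 -m jog '{"jaw":[18,18,18],"slide":[[0.03,0,0],[0.02,0,0],[0,0,0]],"spin":[0,0,0]}' >/dev/null; python3 st.py
python3 -m jog '{"jaw":[18,18,18],"slide":[[0.03,0,0],[0,0,0],[0,0,0]],"spin":[0,0,0]}' >/dev/null; python3 st.py
```

```text
t 43.9 tray xy [-0.47  2.87] z 46.32 rot [-179.87   -0.25  108.4 ] F tray [-0.13  9.91] Fz 4.5 grip 23.87 19.5 tq [ 1.29  0.51 -0.  ]
t 44.2 tray xy [-0.35  3.43] z 46.27 rot [-1.7989e+02 -1.5000e-01  1.0843e+02] F tray [-0.96  6.5 ] Fz 2.04 grip 23.81 19.5 tq [ 0.71  0.25 -0.05]
t 44.5 tray xy [-0.3   4.17] z 46.29 rot [-1.7990e+02 -1.4000e-01  1.0843e+02] F tray [-1.35  6.33] Fz 2.36 grip 23.92 19.5 tq [ 0.67  0.25 -0.05]
```

```bash
python3 -m jog '{"jaw":[18,18,18],"slide":[[0.02,0,0],[0,0,0],[0,0,0]],"spin":[0,0,0]}' >/dev/null; python3 st.py
python3 -m jog '{"jaw":[18,18,18],"slide":[[0.02,0,0],[0,0,0],[0,0,0]],"spin":[0,0,0]}' >/dev/null; python3 st.py
python3 -m jog '{"jaw":[18,18,18],"slide":[[0.02,0,0],[0,0,0],[0,0,0]],"spin":[0,0,0]}' >/dev/null; python3 st.py
```

```text
t 44.8 tray xy [-0.3   4.26] z 46.28 rot [-1.7990e+02 -9.0000e-02  1.0845e+02] F tray [-1.17  5.78] Fz 3.51 grip 24.23 19.5 tq [ 0.44  0.35 -0.03]
t 45.1 tray xy [-0.28  4.33] z 46.25 rot [-1.7991e+02 -4.0000e-02  1.0846e+02] F tray [-1.83  4.65] Fz 4.34 grip 24.04 19.5 tq [ 0.17  0.58 -0.09]
t 45.4 tray xy [-0.26  4.41] z 46.24 rot [-1.7991e+02  1.0000e-02  1.0847e+02] F tray [-4.31  2.48] Fz 4.05 grip 24.05 19.5 tq [-0.43  0.82 -0.1 ]
```

```bash
python3 -m jog '{"jaw":[24,25,26,28,32,38,46,46],"slide":[[0,0,0],[0,0,-0.03],[0,0,-0.03],[0,0,0],[0,0,0],[0,0,0],[0,0,0],[0,0,0]],"spin":[0,0,0,0,0,0,0,0]}' >/dev/null; python3 st.py
python3 -m jog '{"jaw":[46,46,46,46,46,46,46,46],"slide":[[0,0,-0.1],[0,0,-0.3],[0,0,-0.6],[0,0,-0.9],[0,0,-0.9],[0.3,0,-0.9],[0,0,0],[0,0,0]],"spin":[0,0,0,0,0,0,0,0]}' >/dev/null; python3 st.py
python3 cap.py z1
python3 - <<'E'
from h import *
s=env.grab_frame("side")[:,:,::-1][180:290,345:435];c=env.grab_frame("scene")[:,:,::-1][150:280,340:430]
a=cv2.imread("pics/z1.png")[60:340,230:410]
cv2.imwrite("pics/c9.png",np.hstack([cv2.resize(a,(320,498),interpolation=2),cv2.resize(s,(240,498)) if 0 else cv2.resize(s,(400,498),interpolation=2)]))
E
```

```text
t 46.2 tray xy [0.77 4.4 ] z 48.14 rot [1.7996e+02 2.0000e-02 1.0846e+02] F tray [-1.    0.77] Fz -0.81 grip 45.43 0.0 tq [ 0.02 -0.07 -0.  ]
t 47.0 tray xy [ 0.59 13.49] z 159.79 rot [1.7992e+02 5.0000e-02 1.0848e+02] F tray [-0.04  0.43] Fz 0.15 grip 45.99 0.0 tq [-0.04 -0.15 -0.02]
[509.5 -49.3 158.8] [-179.97    0.    108.47] 47.05
```

View pics/c9.png

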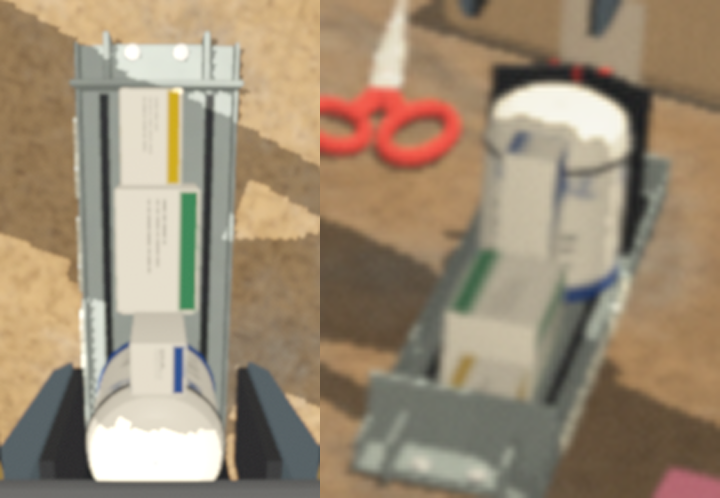

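The box stands upright and square between the relay (near edge at crop row ~312) and the filter. The spring has closed the row, the other parts are in order, and the gripper is clear above. The floor was felt at 5.3 mm against the given 5. Handing in.

```bash
python3 -c "
from workcell import env
print(env.job_done())"
```

```text
the job is handed in; nothing more can be done
None
```

The plug box stands upright and square on the tray floor between the relay box and the filter, with the spring closed up. The job was handed in at about 47 s; highest readings were 17 N pressing the filter, 14.6 N when the foot caught the relay edge on a first try (I then regripped), and 19.8 N grip.

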